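# Find the release notch of the slide cabinet

## Task

The drawer of the low grey slide cabinet is latched shut; its release key lies at the bottom of a shallow notch somewhere along the raised rail on the cabinet's front top edge. Find the notch, which a fingertip swept along the rail will feel, and press the key in it right down so that the drawer springs fully open by itself; then take the hand clear. Pick nothing up, and leave the other things on the bench and on the cabinet where they are.

Things in the scene. Friction and masses are not known exactly. Their poses are not given: they have to be found in the camera images.
- cabinet: Grey slide cabinet, fixed to the bench, 120 mm deep (x, away from its front), 264 mm wide (y, to the left), z up; turned up to 0.3 rad. Origin under its centre. Its flat top, 48 mm above the bench, carries small things; along its front edge stands a rail 30 mm deep whose top face is 70 mm above the bench.
- rail_left (a point): Left end of the stretch of rail that can hold the notch: on the rail's top face, midway across its depth, 15 mm behind the cabinet's front face, 12 mm from its side. Axes as the cabinet's.
- rail_right (a point): Right end of that stretch, 240 mm from rail_left. The one notch lies anywhere between them, also right at an end: same grey, 40 mm long, open to front and back. The rest of the rail is rigid and flat. The notch's floor is the release key, 7 mm below the rail's top face.
- key (a joint): The release key (floor of the notch): 0 at rest, 0.008 m when pressed fully down. It sinks straight down on a spring, 2.4 N to start and 5.6 N fully down, plus slight latch friction, and comes up again when let go. The latch lets go at about 0.005 m.
- drawer (a joint): The drawer in the cabinet's front, full of glass slides: 0 shut, 0.06 m fully open. A spring drives it out of the front face, towards the robot, as soon as the latch lets go (about half a second); its top stays below 42 mm above the bench, under the rail. It has no handle.
- notes: Bystander: block of yellow sticky notes, 51x51x14 mm, loose on the cabinet's flat top behind the rail; origin under its centre.
- clip: Bystander: small yellow plastic tube clip, 14x34x17 mm, loose on the cabinet's flat top behind the rail; origin under its centre.
- petri_stack: Bystander: two stacked petri dishes, 59 mm across, 31 mm high, on the bench left of the cabinet; origin under its centre.
- timer: Bystander: white bench timer, 66x62x18 mm, on the bench left of the cabinet; origin under its centre.
- vial_clear: Bystander: clear vial with a screw cap, 26 mm across, 50 mm high, standing on the bench to the left; origin under its centre.
- vial_red: Bystander: small brown vial with a screw cap, 20 mm across, 36 mm high, standing on the bench to the left; origin under its centre.

How it is judged:
By the outcome, as a careful person would: the job done as asked, in the order asked, and still so for the second after the job is handed in, with the robot touching nothing.
It also fails if it takes over 58 s, if anything falls off the work surface, if the arm or the gripper's body presses on something with over 40 N, if the wrist force passes 120 N, or if a joint passes its speed limit or range.

## Robot

A 6-joint arm with a two-finger parallel gripper is mounted at the origin on a cart in front of the work surface, level with it; the furniture and walls round the work are solid. World frame = base frame: x ahead of the robot, y to its left, z up, the work surface at z = 0. Lengths are in m, angles in degrees, forces in N, time in s.
With the tool pointing down it reaches from about 0.25 to 0.725 m from the base axis. Payload 9.7 kg.
Tool frame: the origin (TCP) lies at the very end of the fingers, on their centre line; the grasp point (between the pads) lies 19 mm behind it (bot.hold_point_z is the distance from the TCP to the grasp point, in m); z points along the fingers, y is the line along which they close (so a half turn about z gives the same grasp; the last joint's range is limited). The gripper opens to 85 mm and grips with 20 to 120 N. Pads are 22 mm wide; open, the fingers measure 114 mm over their backs; the gripper's body (76 mm by 85 mm) begins 54 mm behind the grasp point. The pads swing forward as they close: fully open they stand 13 mm farther back than shut.
Start: joints at [-73.167, 4.979, 10.078, 95.1, 0, 90], TCP at [0.159, -0.526, 0.231] pointing down, gripper open.
Joint ranges: [-179.16, 179.16], [-48.56, 103.87], [-65.8, 70.77], [-126.05, 130.52], [-82.76, 87.17], [-180, 180]. Speed limits (degrees/s): [127.2, 127.2, 147.25, 180, 180, 180].

## Interface

Orientations are given as [roll, pitch, yaw] about the fixed x, y, z axes, in that order (R = Rz(yaw) Ry(pitch) Rx(roll)).
In Python, from workcell import bot gives the robot as it stands.
- The arm moves only by the tool play_rows, never from a script. Its argument "targets" is a list of rows, each an object with "grip": the closure in counts, from 0 (fully open) to 255 (shut); "linear": the shift along the world's x, y, z in cm, a list of three; "delta_rot": the turn, a rotation vector about the world's x, y, z in rad, a list of three. A call has 1 to 10 rows; each row is the pose to reach, as a shift and turn from the pose commanded when the call began; what a row does not reach only later rows make up. A row lasts 1/10 s, in which the tool goes at most 50 mm and 8.59 degrees, less where a joint would pass 70% of its speed; a pose out of reach is approached as far as the arm can. A call with a gripper value outside its range is refused whole. The fingers move at their own pace and stop on an object; "force" is the grip in N (left out, the last holds). Time passes only in rows, so rows that repeat a pose let the fingers close. It gives the time, the measured TCP pose, the force, the opening and the grip force at its end, in the units of the state.
- bot.get_obs(): the state, without advancing time (a new reading comes with each control period).
- bot.camera(name): name is "scene" or "top"; returns a dict with "color" (420x560x3 uint8, red, green, blue), "range_z" (420x560 float32, m along the optical axis (not along the pixel's ray), 0 where there is no reading), "fov_y" (degrees; the focal length in pixels is half the picture's height over the tangent of half this angle, whatever the lens; pixels are square), "cx", "cy" (the principal point, pixels), "dist_coeffs" ([k1, k2, p1, p2, k3] as OpenCV has them; the pictures are not rectified), "world_to_cam" (4x4, takes a point from world to camera coordinates). Camera axes: x right, y up, looking along -z (the intrinsics and any distortion apply to the point x, -y, -z); pixel columns grow to the right and rows downward; lengths in m; the calibration is good to about 2 mm. A picture is of the moment at which its call begins.
- bot.job_done(): hands the job in; it is judged then, once.
Trained networks look in a picture, given as the dict that the camera call returned (one of the last four; its "shot" number tells which), for a name from the list of things; names that differ only in an ending like _2 or _b are one class to them, and where a whole thing is asked for, a point or a joint stands for the part that bears it (a point fixed in the world has none). Each returns a list of dicts, best first, with "conf" (0 to 1); they miss things now and then, are a little off and sometimes report something else, mostly with a low value. They report only what shows in the picture. A call takes as long as a camera call.
- bot.search_frame(picture, target): "box" ([left, top, right, bottom] in pixels, round what is visible of it).
- bot.trace(picture, target): "pixels" (420x560 bool, what is visible of it) and "box" ([left, top, right, bottom] in pixels, round what is visible of it).
- bot.pinpoint(picture, target): "pixel" ([column, row] in pixels: a listed point, or the origin of a listed thing).
The state is a dict: "time": time; "q": joint angles; "qd": joint speeds; "joint_efforts": joint torques, N m; "ee_pos": TCP position; "tcp_rot": TCP orientation; "wrist_force": force on the tool from outside, world axes, zero at the start; "torque": the same for the moment, N m; "opening": finger opening in m; "grasp_force": force on a finger pad.
Only numpy, scipy, OpenCV 4.12 (cv2) and the standard library are available. Lean on these libraries where they do the work, as an engineer would, in place of code of your own. Each camera call takes 0.05 s, during which the arm holds its last target. There are 200 camera calls.

## Working session

There is one attempt and no reset: what is moved stays moved. The work goes in short steps, Python scripts to look and compute and a tool call to move; the robot and the scene stay as the last step left them, time stands still between calls to the robot, and variables do not carry over. Pictures are saved under pics/ and viewed, at most 10 in all, crops included, and the job is handed in when it is done.

Besides the shell and the picture viewer there is one more tool, called after "Request:" as name(argument=value, ...), one argument or row to a line, values as JSON. play_rows: Moves the arm, as the interface text tells. Its arguments: {"type":"object","properties":{"targets":{"type":"array","items":{"type":"object","properties":{"grip":{"type":"number"},"linear":{"type":"array","items":{"type":"number"}},"delta_rot":{"type":"array","items":{"type":"number"}}}}},"force":{"type":"number"}},"required":["targets"]}

```bash
mkdir -p pics; cat > h.py <<'E'
import numpy as np, cv2
from workcell import bot
def K(p):
    f=210/np.tan(np.radians(p["fov_y"])/2)
    return np.array([[f,0,p["cx"]],[0,f,p["cy"]],[0,0,1.]])
def ray(p,px):
    u=cv2.undistortPoints(np.array([[px]],float),K(p),np.array(p["dist_coeffs"],float))[0,0]
    T=np.linalg.inv(p["world_to_cam"]); d=T[:3,:3]@np.array([u[0],-u[1],-1]); return T[:3,3],d
def atz(p,px,z):
    o,d=ray(p,px); return o+d*(z-o[2])/d[2]
def dep(p,px):
    o,d=ray(p,px); c,r=np.round(px).astype(int); return o+d*float(p["range_z"][r,c])
def proj(p,X):
    X=np.atleast_2d(X); c=(p["world_to_cam"][:3,:3]@X.T).T+p["world_to_cam"][:3,3]
    c=c*[1,-1,-1]; return cv2.projectPoints(c.reshape(-1,1,3),np.zeros(3),np.zeros(3),K(p),np.array(p["dist_coeffs"],float))[0][:,0]
E
python3 - <<'E'
from h import *
print(bot.get_obs())
for n in("scene","top"):
    p=bot.camera(n); cv2.imwrite(f"pics/{n}0.png",p["color"][:,:,::-1])
    print(n,np.linalg.inv(p["world_to_cam"])[:3,3].round(3))
    for t in("rail_left","rail_right","cabinet"):
        for r in bot.pinpoint(p,t)[:2]:
            print(t,r["conf"],np.round(r["pixel"]),atz(p,r["pixel"],0.07 if t[0]=="r" else 0).round(4),dep(p,r["pixel"]).round(4))
    for t in("notes","clip"):
        for r in bot.pinpoint(p,t)[:1]: print(t,r["conf"],np.round(r["pixel"]),atz(p,r["pixel"],.048).round(4))
E
```

```text
{'time': 0.0, 'q': array([-7.31676299e+01,  5.01210790e+00,  1.00348322e+01,  9.50982903e+01,
        4.29479323e-04,  8.99994651e+01]), 'qd': array([ 0.06647256,  0.06002934,  0.08928389,  0.07032049, -0.0316202 ,
        0.00750798]), 'joint_efforts': array([ 1.12151567e-03, -5.20392573e+01,  4.64800072e+01,  1.63774652e-02,
       -1.08613360e-04,  2.06911454e-05]), 'ee_pos': array([ 0.15920432, -0.5262281 ,  0.23057677]), 'tcp_rot': array([-1.79924434e+02, -4.30184442e-04,  1.68329045e+01]), 'wrist_force': array([ 0.58178903,  0.31975316, -0.16673429]), 'torque': array([-0.00866849, -0.02171426,  0.00510536]), 'grasp_force': 0.0, 'opening': 0.0858330936109146}
scene [0.26  0.539 0.716]
rail_left 0.71 [327. 188.] [ 0.4821 -0.1643  0.07  ] [ 0.4823 -0.165   0.0694]
rail_left 0.31 [335. 126.] [ 0.5496 -0.4009  0.07  ] [ 0.5491 -0.3994  0.071 ]
rail_right 0.81 [336. 127.] [ 0.544  -0.3959  0.07  ] [ 0.5449 -0.399   0.0678]
cabinet 0.65 [312. 173.] [ 0.563  -0.2793  0.    ] [ 0.5432 -0.2258  0.0468]
notes 0.77 [300. 174.] [ 0.5669 -0.2097  0.048 ]
clip 0.61 [303. 142.] [ 0.6083 -0.3279  0.048 ]
top [ 0.349 -0.072  0.982]
rail_left 0.92 [336. 244.] [ 0.4906 -0.1712  0.07  ] [ 0.4905 -0.1712  0.0704]
rail_right 0.58 [446. 234.] [ 0.5546 -0.3944  0.07  ] [ 0.5543 -0.3939  0.0711]
cabinet 0.72 [383. 229.] [ 0.5555 -0.2783  0.    ] [ 0.5449 -0.2677  0.0505]
notes 0.78 [361. 213.] [ 0.5691 -0.217   0.048 ]
clip 0.43 [360. 213.] [ 0.5696 -0.2147  0.048 ]
```

View pics/scene0.png

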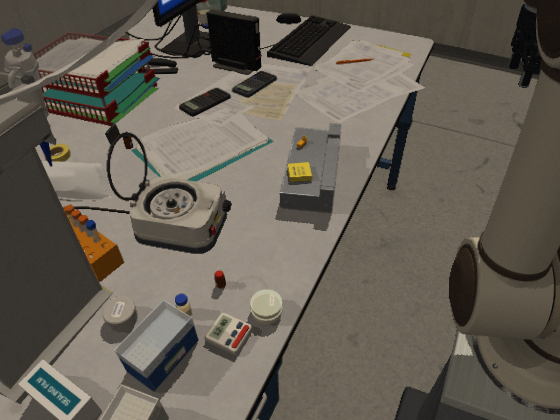

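View pics/top0.png

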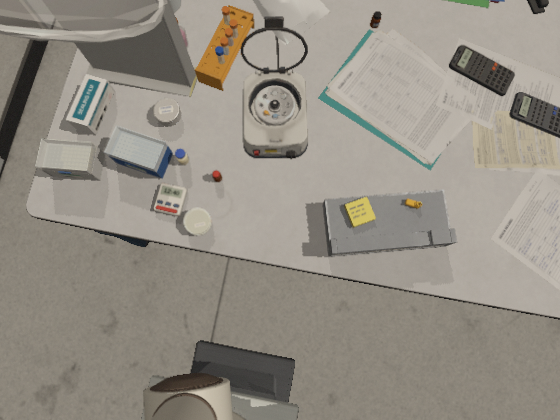

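```bash
python3 - <<'E'
from h import *
p=bot.camera("top")
# point cloud of rail
Z=p["range_z"]; vv,uu=np.mgrid[150:330,300:500]
px=np.stack([uu.ravel(),vv.ravel()],1).astype(float)
u=cv2.undistortPoints(px[:,None],K(p),np.array(p["dist_coeffs"],float))[:,0]
z=Z[vv.ravel(),uu.ravel()]
T=np.linalg.inv(p["world_to_cam"])
P=(T[:3,:3]@(np.c_[u[:,0],-u[:,1],-np.ones(len(u))]*z[:,None]).T).T+T[:3,3]
m=(z>0)&(P[:,2]>.062)&(P[:,2]<.08)&(P[:,0]>.44)&(P[:,0]<.62)&(P[:,1]<-.1)&(P[:,1]>-.48)
q=P[m,:2].astype(np.float32); r=cv2.minAreaRect(q); print(len(q),r,cv2.boxPoints(r).round(4))
# profile along rail
L=np.array([.4906,-.1712]);R=np.array([.5546,-.3944]);d=(R-L)/np.linalg.norm(R-L);n=np.array([-d[1],d[0]])
s=(P[:,:2]-L)@d;w=(P[:,:2]-L)@n
for a in np.arange(-.02,.26,.01):
    k=(s>=a)&(s<a+.01)&(abs(w)<.008)&(z>0); print(round(a,3),k.sum(),P[k,2].mean().round(4) if k.any() else None)
E
```

```text
2236 ((0.5613412261009216, -0.27691900730133057), (0.11500387638807297, 0.2648482322692871), 15.690139770507812) [[ 0.4702 -0.165 ]
 [ 0.5418 -0.42  ]
 [ 0.6525 -0.3889]
 [ 0.5809 -0.1339]]
-0.02 73 -0.0429
-0.01 43 -0.0846
0.0 42 -0.0089
0.01 38 0.0268
0.02 37 0.0704
0.03 36 0.0706
0.04 35 0.0704
0.05 40 0.0706
0.06 36 0.0706
0.07 38 0.0705
0.08 37 0.07
0.09 38 0.0703
0.1 38 0.0703
0.11 34 0.0706
0.12 39 0.0701
0.13 35 0.07
0.14 37 0.0705
0.15 35 0.07
0.16 26 0.0653
0.17 36 0.0632
0.18 33 0.0631
0.19 35 0.0632
0.2 44 0.068
0.21 40 0.0706
0.22 33 0.071
0.23 37 0.0703
0.24 35 0.0701
0.25 8 0.069
0.26 0 None
```

The pictures show the cabinet at top-view pixels (325–455, 190–255), with the rail on its lower edge. There's a dark step near column 430–440, and the depth profile confirms a dip about 7 mm deep and 40 mm long there. I'll refine its centre next.

```bash
python3 - <<'E'
from h import *
for cam in("top","scene"):
    p=bot.camera(cam); Z=p["range_z"]
    vv,uu=np.mgrid[0:420,0:560]; px=np.stack([uu.ravel(),vv.ravel()],1).astype(float)
    u=cv2.undistortPoints(px[:,None],K(p),np.array(p["dist_coeffs"],float))[:,0]; z=Z.ravel()
    T=np.linalg.inv(p["world_to_cam"]); P=(T[:3,:3]@(np.c_[u[:,0],-u[:,1],-np.ones(len(u))]*z[:,None]).T).T+T[:3,3]
    L=np.array([.4906,-.1712])
    a=np.radians(-74.1); d=np.array([np.cos(a),np.sin(a)]); n=np.array([-d[1],d[0]])
    s=(P[:,:2]-L)@d;w=(P[:,:2]-L)@n
    top=(z>0)&(abs(P[:,2]-.0705)<.003)&(s>-.03)&(s<.28)&(abs(w)<.025)
    q=P[top,:2].astype(np.float32); r=cv2.minAreaRect(q); print(cam,top.sum(),r); print(cv2.boxPoints(r).round(4).tolist())
    for b in np.arange(-.02,.26,.02):
        k=top&(s>=b)&(s<b+.02)
        if k.sum()>5: print(round(b,2),k.sum(),"w",np.percentile(w[k],[2,98]).round(4))
    for b in np.arange(.15,.22,.005):
        k=(z>0)&(s>=b)&(s<b+.005)&(abs(w)<.011); print(round(b,3),k.sum(),np.median(P[k,2]).round(4))
    print("proj centre",proj(p,[.541,-.347,.063]).round(1))
E
```

```text
top 1474 ((0.5208116769790649, -0.28813713788986206), (0.030904686078429222, 0.26404067873954773), 15.592275619506836)
[[0.47040000557899475, -0.16509999334812164], [0.5414000153541565, -0.4194999933242798], [0.5712000131607056, -0.41110000014305115], [0.5001999735832214, -0.15680000185966492]]
-0.02 74 w [-0.0165  0.0106]
0.0 132 w [-0.0173  0.0116]
0.02 135 w [-0.0175  0.0119]
0.04 130 w [-0.0172  0.0118]
0.06 133 w [-0.0175  0.0118]
0.08 132 w [-0.0176  0.011 ]
0.1 135 w [-0.0179  0.0111]
0.12 126 w [-0.0179  0.0117]
0.14 133 w [-0.0178  0.0116]
0.16 6 w [-0.0161  0.0058]
0.2 121 w [-0.0176  0.0105]
0.22 136 w [-0.0185  0.0112]
0.24 80 w [-0.0183  0.0111]
0.15 25 0.0702
0.155 26 0.0705
0.16 10 0.0641
0.165 28 0.0631
0.17 24 0.0639
0.175 24 0.0639
0.18 26 0.0635
0.185 21 0.0634
0.19 25 0.0634
0.195 28 0.0635
0.2 35 0.068
0.205 23 0.0699
0.21 28 0.0708
0.215 20 0.0704
0.22 27 0.0703
proj centre [[421.6 236.4]]
scene 700 ((0.5174614191055298, -0.2864897847175598), (0.030944183468818665, 0.26394256949424744), 16.228546142578125)
[[0.4657000005245209, -0.16410000622272491], [0.5394999980926514, -0.41749998927116394], [0.5691999793052673, -0.4088999927043915], [0.49540001153945923, -0.15549999475479126]]
-0.02 51 w [-0.0204  0.0079]
0.0 82 w [-0.0201  0.0086]
0.02 72 w [-0.0202  0.0086]
0.04 72 w [-0.0206  0.0086]
0.06 68 w [-0.0199  0.0082]
0.08 66 w [-0.0207  0.0079]
0.1 59 w [-0.0195  0.0083]
0.12 61 w [-0.0205  0.0081]
0.14 53 w [-0.0176  0.0072]
0.18 10 w [-0.0186  0.0037]
0.2 39 w [-0.0186  0.0097]
0.22 47 w [-0.0195  0.009 ]
0.24 16 w [-0.0191  0.0062]
0.15 15 0.0693
0.155 15 0.069
0.16 10 -0.7605
0.165 8 -0.7629
0.17 10 -0.3543
0.175 18 0.0533
0.18 22 0.0612
0.185 13 0.0621
0.19 22 0.0611
0.195 19 0.0609
0.2 24 0.0627
0.205 14 0.068
0.21 21 0.0669
0.215 14 0.0677
0.22 21 0.0676
proj centre [[330.7 139.9]]
```

Request:
play_rows(
  targets=[
    {"grip": 255,"linear": [3.8,1.8,0],"delta_rot": [0,0,0.14]},
    {"grip": 255,"linear": [7.6,3.6,0],"delta_rot": [0,0,0.28]},
    {"grip": 255,"linear": [11.4,5.4,0],"delta_rot": [0,0,0.42]},
    {"grip": 255,"linear": [15.2,7.2,0],"delta_rot": [0,0,0.56]},
    {"grip": 255,"linear": [19,9,0],"delta_rot": [0,0,0.7]},
    {"grip": 255,"linear": [22.8,10.8,0],"delta_rot": [0,0,0.84]},
    {"grip": 255,"linear": [26.6,12.6,0],"delta_rot": [0,0,0.98]},
    {"grip": 255,"linear": [30.4,14.4,0],"delta_rot": [0,0,1.12]},
    {"grip": 255,"linear": [34.2,16.2,0],"delta_rot": [0,0,1.26]},
    {"grip": 255,"linear": [37.8,17.9,0],"delta_rot": [0,0,1.4]},
  ],
  force=40,
)

```text
time: 1.75
ee_pos: [0.5389, -0.3463, 0.2313]
tcp_rot: [180.0, 0.0, 97.4]
wrist_force: [0.4, -0.5, 0.3]
opening: 0.0003
grasp_force: 0.0
```

Request:
play_rows(
  targets=[
    {"grip": 255,"linear": [0,0,-3],"delta_rot": [0,0,0.1]},
    {"grip": 255,"linear": [0,0,-6],"delta_rot": [0,0,0.158]},
    {"grip": 255,"linear": [0,0,-9],"delta_rot": [0,0,0.158]},
    {"grip": 255,"linear": [0,0,-11],"delta_rot": [0,0,0.158]},
    {"grip": 255,"linear": [0,0,-12],"delta_rot": [0,0,0.158]},
    {"grip": 255,"linear": [0,0,-12],"delta_rot": [0,0,0.158]},
    {"grip": 255,"linear": [0,0,-12],"delta_rot": [0,0,0.158]},
    {"grip": 255,"linear": [0,0,-12],"delta_rot": [0,0,0.158]},
  ],
)

```text
time: 2.55
ee_pos: [0.5379, -0.3478, 0.113]
tcp_rot: [179.9, 0.1, 106.1]
wrist_force: [0.2, -0.6, 0.1]
opening: 0.0001
grasp_force: 0.0
```

```bash
python3 - <<'E'
from h import *
o=bot.get_obs(); print({k:np.round(o[k],4) for k in("time","q","ee_pos","tcp_rot","wrist_force","opening")})
p=bot.camera("scene"); c=p["color"][60:260,230:450,::-1]; cv2.imwrite("pics/s1.png",cv2.resize(c,None,fx=3,fy=3,interpolation=cv2.INTER_CUBIC))
E
```

```text
{'time': np.float64(2.55), 'q': array([-3.28920e+01,  1.65816e+01,  1.03572e+01,  8.36439e+01,
       -2.00000e-04,  4.10136e+01]), 'ee_pos': array([ 0.5379, -0.3478,  0.113 ]), 'tcp_rot': array([1.799138e+02, 9.950000e-02, 1.060943e+02]), 'wrist_force': array([ 0.2302, -0.6382,  0.1053]), 'opening': np.float64(0.0001)}
```

View pics/s1.png

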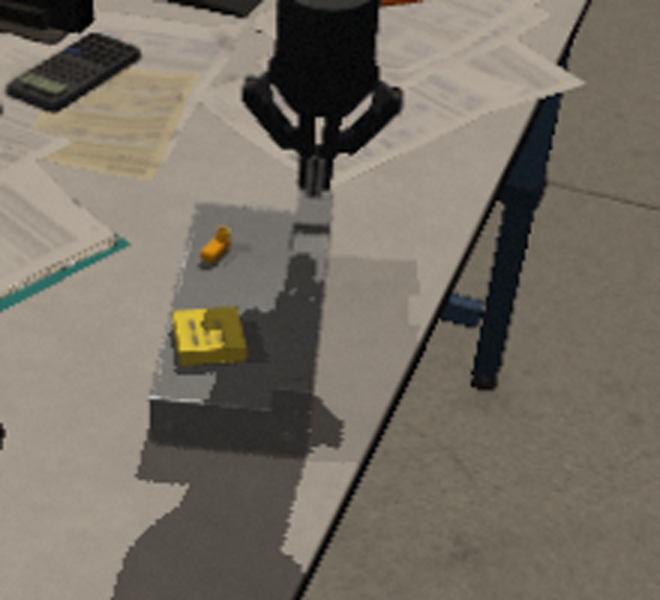

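The crop shows the closed fingers above the rail, with the notch at about (310, 228), beneath them. I'll descend slowly and watch the force.

Request:
play_rows(
  targets=[
    {"grip": 255,"linear": [0,0,-1.5]},
    {"grip": 255,"linear": [0,0,-3]},
    {"grip": 255,"linear": [0,0,-3.8]},
    {"grip": 255,"linear": [0,0,-4.2]},
    {"grip": 255,"linear": [0,0,-4.4]},
    {"grip": 255,"linear": [0,0,-4.6]},
    {"grip": 255,"linear": [0,0,-4.7]},
    {"grip": 255,"linear": [0,0,-4.7]},
    {"grip": 255,"linear": [0,0,-4.7]},
  ],
)

```text
validation failed for argument at $.ta...
```

Request:
play_rows(
  targets=[
    {"grip": 255,"linear": [0,0,-1.5],"delta_rot": [0,0,0]},
    {"grip": 255,"linear": [0,0,-3],"delta_rot": [0,0,0]},
    {"grip": 255,"linear": [0,0,-3.8],"delta_rot": [0,0,0]},
    {"grip": 255,"linear": [0,0,-4.2],"delta_rot": [0,0,0]},
    {"grip": 255,"linear": [0,0,-4.4],"delta_rot": [0,0,0]},
    {"grip": 255,"linear": [0,0,-4.6],"delta_rot": [0,0,0]},
    {"grip": 255,"linear": [0,0,-4.7],"delta_rot": [0,0,0]},
    {"grip": 255,"linear": [0,0,-4.7],"delta_rot": [0,0,0]},
    {"grip": 255,"linear": [0,0,-4.7],"delta_rot": [0,0,0]},
  ],
)

```text
time: 3.5
ee_pos: [0.5374, -0.3475, 0.0646]
tcp_rot: [180.0, 0.0, 106.1]
wrist_force: [0.7, 0.1, -0.6]
opening: -0.0001
grasp_force: 0.0
```

The tip is at z = 64.6 mm, below the rail top, with no force on it, so it is inside the notch. Now I'll press.

Request:
play_rows(
  targets=[
    {"grip": 255,"linear": [0,0,-0.1],"delta_rot": [0,0,0]},
    {"grip": 255,"linear": [0,0,-0.2],"delta_rot": [0,0,0]},
    {"grip": 255,"linear": [0,0,-0.3],"delta_rot": [0,0,0]},
    {"grip": 255,"linear": [0,0,-0.4],"delta_rot": [0,0,0]},
    {"grip": 255,"linear": [0,0,-0.4],"delta_rot": [0,0,0]},
  ],
)

```text
time: 4.0
ee_pos: [0.5375, -0.3475, 0.061]
tcp_rot: [180.0, 0.0, 106.1]
wrist_force: [-1.1, 1.2, 4.8]
opening: -0.0
grasp_force: 2.3
```

Request:
play_rows(
  targets=[
    {"grip": 255,"linear": [0,0,-0.1],"delta_rot": [0,0,0]},
    {"grip": 255,"linear": [0,0,-0.2],"delta_rot": [0,0,0]},
    {"grip": 255,"linear": [0,0,-0.3],"delta_rot": [0,0,0]},
    {"grip": 255,"linear": [0,0,-0.4],"delta_rot": [0,0,0]},
    {"grip": 255,"linear": [0,0,-0.4],"delta_rot": [0,0,0]},
  ],
)

```text
time: 4.5
ee_pos: [0.5374, -0.3475, 0.0567]
tcp_rot: [180.0, 0.0, 106.1]
wrist_force: [-0.1, 1.2, 4.5]
opening: 0.0001
grasp_force: 2.3
```

Request:
play_rows(
  targets=[
    {"grip": 255,"linear": [0,0,-0.1],"delta_rot": [0,0,0]},
    {"grip": 255,"linear": [0,0,-0.2],"delta_rot": [0,0,0]},
    {"grip": 255,"linear": [0,0,-0.2],"delta_rot": [0,0,0]},
    {"grip": 255,"linear": [0,0,-0.2],"delta_rot": [0,0,0]},
    {"grip": 255,"linear": [0,0,-0.2],"delta_rot": [0,0,0]},
    {"grip": 255,"linear": [0,0,-0.2],"delta_rot": [0,0,0]},
    {"grip": 255,"linear": [0,0,-0.2],"delta_rot": [0,0,0]},
  ],
)

```text
time: 5.2
ee_pos: [0.5375, -0.3475, 0.0551]
tcp_rot: [180.0, 0.0, 106.1]
wrist_force: [-2.5, 0.9, 9.1]
opening: -0.0002
grasp_force: 4.4
```

```bash
python3 - <<'E'
from h import *
p=bot.camera("scene"); c=p["color"][60:260,230:450,::-1]; cv2.imwrite("pics/s2.png",cv2.resize(c,None,fx=3,fy=3,interpolation=cv2.INTER_CUBIC))
E
```

```text
(no output)
```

View pics/s2.png

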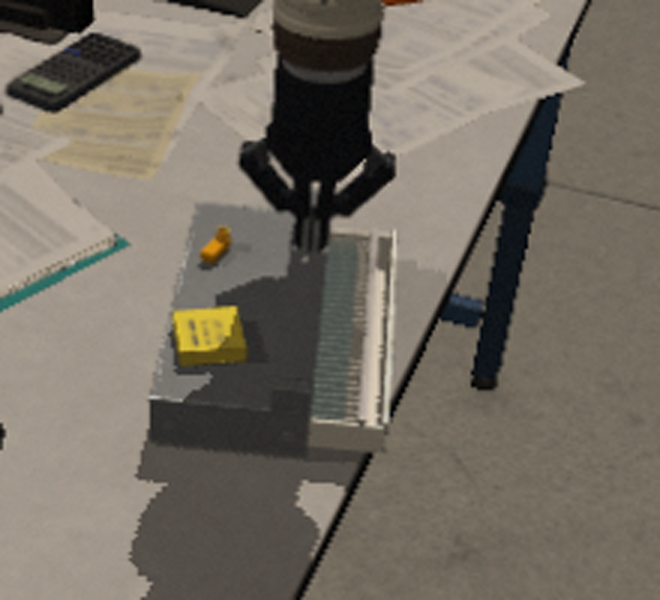

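The crop shows the drawer sprung out to the right (310–395, 230–450). The 9.1 N force at z = 55.1 mm means the key is fully down. Retracting straight up.

Request:
play_rows(
  targets=[
    {"grip": 255,"linear": [0,0,0.5],"delta_rot": [0,0,0]},
    {"grip": 255,"linear": [0,0,1.5],"delta_rot": [0,0,0]},
    {"grip": 255,"linear": [0,0,4],"delta_rot": [0,0,0]},
    {"grip": 255,"linear": [0,0,8],"delta_rot": [0,0,0]},
    {"grip": 255,"linear": [0,0,12],"delta_rot": [0,0,0]},
    {"grip": 255,"linear": [0,0,15],"delta_rot": [0,0,0]},
    {"grip": 255,"linear": [0,0,17],"delta_rot": [0,0,0]},
    {"grip": 255,"linear": [0,0,18],"delta_rot": [0,0,0]},
    {"grip": 255,"linear": [0,0,18],"delta_rot": [0,0,0]},
    {"grip": 255,"linear": [0,0,18],"delta_rot": [0,0,0]},
  ],
)

```text
time: 6.25
ee_pos: [0.5371, -0.3473, 0.233]
tcp_rot: [-179.9, -0.1, 106.1]
wrist_force: [1.0, 0.7, -0.5]
opening: -0.0001
grasp_force: 0.0
```

```bash
python3 - <<'E'
from h import *
print(bot.get_obs()["wrist_force"].round(1))
p=bot.camera("scene"); Z=p["range_z"]
c=p["color"][60:260,230:450,::-1]; cv2.imwrite("pics/s3.png",cv2.resize(c,None,fx=3,fy=3,interpolation=cv2.INTER_CUBIC))
F=np.array([.5191,-.2873]); n=np.array([.9617,.274])  # rail mid
for w in np.arange(.060,.085,.002):   # distance ahead of rail centre; open edge expected at .075
    X=[np.r_[F-n*w+np.array([.274,-.9617])*t,.040] for t in(-.06,-.03,0)]
    print(round(w,3),[dep(p,q)[2].round(3) for q in proj(p,X)])
E
```

```text
[ 1.   0.7 -0.5]
0.06 [np.float64(0.013), np.float64(0.013), np.float64(0.012)]
0.062 [np.float64(0.012), np.float64(0.011), np.float64(0.009)]
0.064 [np.float64(0.011), np.float64(0.009), np.float64(0.012)]
0.066 [np.float64(0.009), np.float64(0.013), np.float64(0.012)]
0.068 [np.float64(0.009), np.float64(0.032), np.float64(0.015)]
0.07 [np.float64(0.042), np.float64(0.037), np.float64(0.041)]
0.072 [np.float64(0.041), np.float64(0.032), np.float64(0.042)]
0.074 [np.float64(-0.001), np.float64(0.031), np.float64(-0.004)]
0.076 [np.float64(-0.002), np.float64(0.0), np.float64(0.0)]
0.078 [np.float64(0.003), np.float64(-0.001), np.float64(-0.0)]
0.08 [np.float64(0.0), np.float64(-0.0), np.float64(-0.003)]
0.082 [np.float64(0.0), np.float64(-0.001), np.float64(0.001)]
0.084 [np.float64(-0.003), np.float64(-0.002), np.float64(-0.002)]
```

View pics/s3.png

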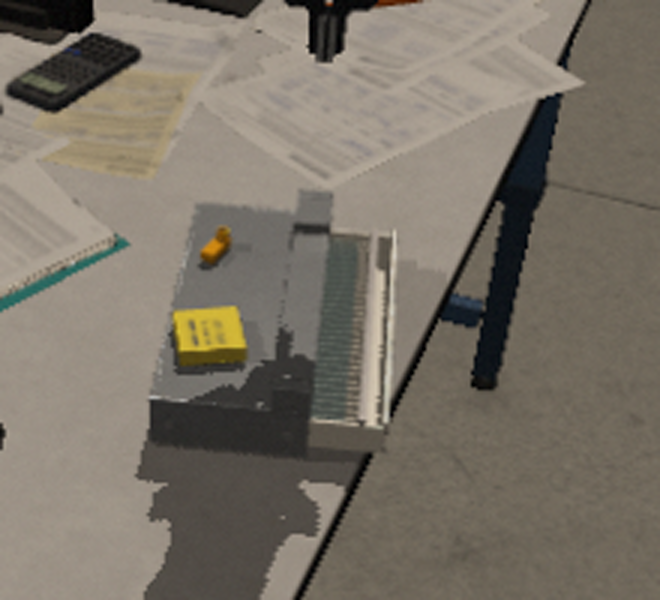

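The picture shows the drawer open at (310–395, 230–450). Its front edge is about 74 mm ahead of the rail centre, against 75 mm expected. The hand is clear, and the notes and clip haven't moved.

```bash
python3 -c "
from workcell import bot
print(bot.job_done())"
```

```text
the job is handed in; nothing more can be done
None
```

I found the notch with the depth camera rather than by a fingertip sweep, pressed the key right down, and the drawer sprung fully open; the hand is clear, the notes and clip are unmoved, and the job is handed in.

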